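Shuttle a punnet of mushrooms into the tray sealer and hold it at the sealing notch

TASK

On the tray sealer's control box press the white button (it feeds fresh film), let it come up, then press the green one (it arms the head), each all the way down, and leave the red stop button alone. Only then pinch the shuttle's upright black grip and slide the shuttle with its punnet of mushrooms to the right along the rails until you feel its ball drop into the notch under the sealing head, without pushing it on through the notch. Finish while still holding the grip, with the shuttle at rest in the notch so that the head can seal, and leave the other things on the table where they are.

Things in the scene. Friction and masses are not known exactly. Their poses are not given: they have to be found in the camera images.
- sealer: stainless shuttle tray sealer, fixed; 510 mm long along its rails, 300 deep, 290 high; white head over the sealing station, clear film reels at its sides. Origin on the table under the middle of the head; x to its back, away from the robot, y along the rails to the left, where the shuttle waits. Head, reels and column lie at its x above -0.07; in front of that all is open above z 0.15
- grip: upright black round grip on the shuttle's front tab: straight cylinder 23 mm in diameter, 63 high (straight from 8 to 56, rounded top), on a collar 38 wide, 8 high. Origin on its axis at its foot, 87 mm above the table; z up, x and y as the sealer's. Moves with the shuttle, 200 mm in front of the sealer's origin line, 50 in front of the ball plunger
- shuttle (a joint): shuttle on its rails: 0 m at the left end, grows to the right (sealer's -y), 0.29 at the right end; starts at 0 to 0.06; the notch is met between 0.15 and 0.19. Slides with 1 to 3 N of drag; over the last 9 mm the sprung ball drops 4 mm and pulls it in with up to 13 N; pushing it out of the notch takes about 15 N. Hold with a firm pinch, 20 N or more a finger
- plunger (a point): lower tip of the shuttle's brass ball plunger, on the front tab, 50 mm behind the grip; it rides on the round index rod, 56 mm above the table
- notch (a point): middle of the notch, a rounded groove 20 mm wide, between two red bands, turned in the fixed steel index rod (14 mm thick) along the sealer's front, below the plunger's path; level with the rod's top. Up to 18 mm left or right of the head's middle. Axes as the sealer's. Ball home: plunger within 3 mm of it along y; 8 mm beyond (y below -0.008) is pushed through
- control_box: grey control box on the table at the right, fixed; 115x170 mm, 54 mm high to its steel top, with three buttons 52 mm apart in a row along its y. Origin under its centre. White and green may stand either way round at the middle and left places; red is at the right end (its -y)
- film_button_top (a point): white spring push button cap, 28 mm wide, on the control box: centre of its top face, which stands 76 mm above the table and 10 mm proud of its black collar (44 mm wide). Film feed
- seal_button_top (a point): green spring push button cap, 28 mm wide, on the control box: centre of its top face, which stands 76 mm above the table and 10 mm proud of its black collar (44 mm wide). Arms the head
- stop_button_top (a point): red spring push button cap, 28 mm wide, on the control box: centre of its top face, which stands 76 mm above the table and 10 mm proud of its black collar (44 mm wide). Stop: leave alone
- film_button (a joint): white button: 0 up, 0.006 m fully down (5 N; it starts to move at 1.5 N); it springs back up when let go. Counts as pressed beyond 0.0045 m, as up below 0.002 m
- seal_button (a joint): green button: 0 up, 0.006 m fully down (5 N; it starts to move at 1.5 N); it springs back up when let go. Counts as pressed beyond 0.0045 m, as up below 0.002 m
- stop_button (a joint): red stop button: 0 up, 0.006 m fully down; must stay below 0.002 m
- empty_punnets: stack of four nested empty blue punnets, 127x174x87 mm, near left; bystander. Origin under its centre
- timer: round white kitchen timer with green knob, 68 mm wide, 40 mm high, in front; bystander. Origin under its centre
- thermometer: white probe thermometer, 26x161x22 mm, lying at the right; bystander. Origin under its centre
- tally: small white hand tally counter, 52x55x34 mm, at the right; bystander. Origin under its centre

How it is judged:
On the way, in this order (a step that is already met when the one before it is completed fails the run):
1. the white button is pressed fully down, green up, the shuttle still where it waited (value of joint film_button above 0.0045 m and value of joint seal_button below 0.002 m and distance of plunger from where it was at the start of the episode below 0.012 m), for 0.1 s.
2. then the green button is pressed fully down with the white one up again, the shuttle still where it waited (value of joint seal_button above 0.0045 m and value of joint film_button below 0.002 m and distance of plunger from where it was at the start of the episode below 0.012 m), for 0.1 s.
At the end, for the whole second after the job is handed in: The shuttle's plunger is within 3 mm of the notch along the rails and at rest (under 4 mm/s), the fingers still squeeze the black grip with more than 25 N in all, and the white and green buttons are up (y of plunger in the frame of notch between -0.003 and 0.003 m and velocity of joint shuttle between -0.004 and 0.004 m/s and contact force between the fingers and grip above 25 N and value of joint each of film_button, seal_button below 0.002 m); the arm keeps its last pose, push and grip.
It fails at once if the red stop button is pressed (value of joint stop_button above 0.002 m).
It fails at once if the shuttle is pushed through the notch (over 8 mm beyond it) (y of plunger in the frame of notch below -0.008 m).
It fails at once if another thing on the table is moved over 30 mm (distance of any of empty_punnets, timer, thermometer, tally from where it was at the start of the episode above 0.03 m).
It also fails if it takes over 64 s, if anything falls off the work surface, if the arm or the gripper's body presses on something with over 40 N, if the wrist force passes 120 N, or if a joint passes its speed limit or range.

ROBOT

A 7-joint arm with a two-finger parallel gripper is mounted at the origin on a cart in front of the work surface, level with it; the furniture and walls round the work are solid. World frame = base frame: x ahead of the robot, y to its left, z up, the work surface at z = 0. Lengths are in m, angles in rad, forces in N, time in s.
With the tool pointing down it reaches from about 0.4 to 0.85 m from the base axis. Payload 10.4 kg.
Tool frame: the origin (TCP) lies midway between the tips of the shut fingers; the grasp point (between the pads) lies 19 mm behind it; z points along the fingers, x is the direction in which the jaws open and shut, and the axes are right-handed (so a half turn about z gives the same grasp; the last joint's range is limited). The gripper opens to 85 mm and grips with 20 to 120 N. Pads are 22 mm wide; open, the fingers measure 114 mm over their backs; the gripper's body (76 mm by 85 mm) begins 54 mm behind the grasp point. The pads swing forward as they close: fully open they stand 13 mm farther back than shut.
Start: joints at [1.242, 0.332, -0.065, 1.46, 0.022, 1.35, -0.088], TCP at [0.188, -0.596, 0.231] pointing down, gripper open.
Joint ranges: [-2.6, 2.6], [-0.5, 2.12], [-1.47, 1.34], [0.16, 2.42], [-1.27, 4.41], [0.06, 2.06], [-2.6, 2.6]. Speed limits (rad/s): [2.22, 2.22, 2.79, 2.79, 3.14, 3.14, 3.14].

INTERFACE

Orientations are given as a unit quaternion [x, y, z, w].
In Python, from workcell import telemetry, eyes, order gives the robot as it stands.
- The arm moves only by the tool servo_tool, never from a script. Its argument "deltas" is a list of rows, each a list of 3 entries, a list of its own where there are three numbers: the shift along the tool's x, y, z in cm, then the turn about the tool's z in rad, then the finger opening in cm, from 0 to 8.54. A call has 1 to 12 rows; each row shifts and turns the pose as measured when the row begins, along the tool's axes as they then stand; what a row does not reach is not made up. A row lasts 1/12 s, in which the tool goes at most 41.7 mm and 7.16 degrees, less where a joint would pass 70% of its speed; a pose out of reach is approached as far as the arm can. A call is refused whole if a number of a shift passes 4.17 or a number of a turn 0.125, either way. A call with a gripper value outside its range is refused whole. The fingers move at their own pace and stop on an object; "force" is the grip in N (left out, the last holds). Time passes only in rows, so rows that do not move let the fingers close. It gives the time, the measured TCP pose, the force and the opening at its end, in the units of the state.
- telemetry.get_obs(): the state, without advancing time (a new reading comes with each control period).
- eyes.camera(name): name is "side" or "top" or "wrist"; returns (picture, depth): 420x560x3 uint8, blue, green, red; 420x560 float32, m along the optical axis (not along the pixel's ray), 0 where there is no reading.
- eyes.calibration(name): a dict with "fx", "fy", "cx", "cy" (pixels), "distortion" ([k1, k2, p1, p2, k3] as OpenCV has them; the pictures are not rectified), "rvec" (rotation vector, rad) and "tvec" (3), from world to camera coordinates, as OpenCV has them. Camera axes: x right, y down, z forward; pixel columns grow to the right and rows downward; lengths in m; the calibration is good to about 2 mm. A picture is of the moment at which its call begins: read the wrist's pose just before it. calibration takes no time and is no camera call; for the wrist camera it gives the pose at the moment of the call.
- order.hand_in(): hands the job in, once; it reports no verdict.
The state is a dict: "clock": time; "joint_pos": joint angles; "joint_velocities": joint speeds; "tau": joint torques, N m; "position": TCP position; "ee_rot": TCP orientation; "ft_force": force on the tool from outside, world axes, zero at the start; "torque": the same for the moment, N m; "grip_width": opening from 0.0 (shut) to 1.0 (fully open).
Only numpy, scipy, OpenCV 4.12 (cv2) and the standard library are available. Lean on these libraries where they do the work, as an engineer would, in place of code of your own. Each camera call takes 0.05 s, during which the arm holds its last target. There are 200 camera calls.

## Working session

There is one attempt and no reset: what is moved stays moved. The work goes in short steps, Python scripts to look and compute and a tool call to move; the robot and the scene stay as the last step left them, time stands still between calls to the robot, and variables do not carry over. Pictures are saved under pics/ and viewed, about 8 in all and at most 12, crops included, and the job is handed in when it is done.

Besides the shell and the picture viewer there is one more tool, called in YAML: its name, and indented under it one key for each argument. servo_tool: Moves the arm, as the interface text tells. Its arguments: {"type":"object","properties":{"deltas":{"type":"array"},"force":{"type":"number"}},"required":["deltas"]}

```bash
mkdir -p pics; cat > h.py <<'E'
import numpy as np,cv2
from workcell import telemetry,eyes,order
def save(n,f):
    c=eyes.calibration(n); p,d=eyes.camera(n); cv2.imwrite('pics/%s.png'%f,p); np.savez('pics/%s.npz'%f,d=d,**{k:np.array(c[k],float) for k in c}); return p,d,c
def load(f):
    z=dict(np.load('pics/%s.npz'%f)); return cv2.imread('pics/%s.png'%f),z['d'],z
def ray(c,u,v):
    K=np.array([[c['fx'],0,c['cx']],[0,c['fy'],c['cy']],[0,0,1]],float)
    q=cv2.undistortPoints(np.array([[[u,v]]],float),K,np.array(c['distortion'],float))[0,0]
    R=cv2.Rodrigues(np.array(c['rvec'],float))[0]; t=np.array(c['tvec'],float).ravel()
    return -R.T@t, R.T@np.array([q[0],q[1],1.])
def onz(c,u,v,z):
    o,r=ray(c,u,v); return o+r*(z-o[2])/r[2]
def dep(c,d,u,v):
    o,r=ray(c,u,v); return o+r*d[int(round(v)),int(round(u))]
def st():
    s=telemetry.get_obs(); print({k:np.round(s[k],4).tolist() for k in ('clock','position','ee_rot','ft_force','grip_width','joint_pos')}); return s
E
python3 - <<'E'
from h import *
st()
a=save('top','top0'); b=save('side','side0')
print(a[2]['rvec'],a[2]['tvec'],b[2]['rvec'],b[2]['tvec'])
E
```

```text
{'clock': 0.0, 'position': [0.188, -0.5956, 0.2305], 'ee_rot': [0.8066, -0.5912, -0.0006, -0.0004], 'ft_force': [0.3915, 0.6378, 0.4956], 'grip_width': 1.0022, 'joint_pos': [1.2424, 0.3329, -0.0647, 1.4609, 0.0216, 1.3499, -0.0885]}
[ 2.16344736 -2.12063872  0.16320079] [-0.08021397  0.56343217  1.62612791] [ 2.22001374 -0.01433659  0.03429954] [-0.54831923  0.00805459  1.62376352]
```

View pics/top0.png

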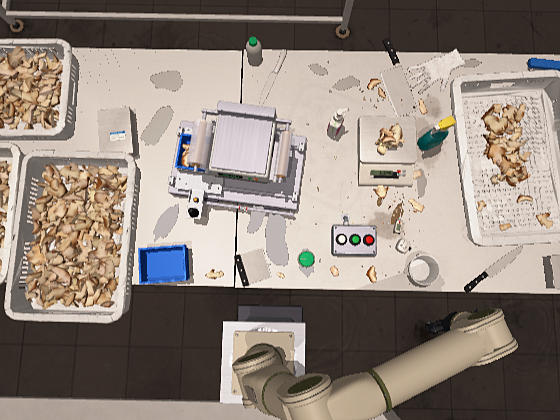

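View pics/side0.png

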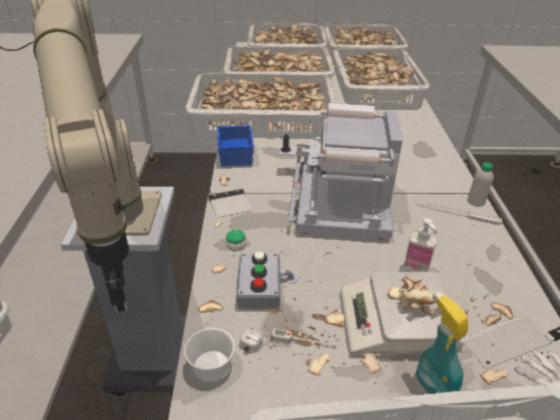

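The top view shows the buttons at white (342,239), green (355,239) and red (369,239), with the grip at about (194,205). In the side view, white is at (260,257), green (260,270), red (259,284) and the grip about (286,143).

```bash
python3 - <<'E'
from h import *
for f,pts in (('top0',dict(w=(342,239),g=(355,239),r=(369,239),grip=(194,201),foot=(194,212))),('side0',dict(w=(260,257),g=(260,270),r=(259,284),grip=(286,138)))):
    p,d,c=load(f)
    for k,(u,v) in pts.items():
        print(f,k,p[v,u],'depth pt',dep(c,d,u,v).round(4),'plane',onz(c,u,v,.15 if 'g'==k[0] and len(k)>1 else .076).round(4))
    hsv=cv2.cvtColor(p,cv2.COLOR_BGR2HSV)
    x0,y0,x1,y1=(330,225,380,258) if f=='top0' else (238,245,282,306)
    s=hsv[y0:y1,x0:x1]
    H,S,V=s[...,0].astype(int),s[...,1],s[...,2]
    for nm,m in (('w',(S<40)&(V>200)),('g',(abs(H-65)<25)&(S>120)),('r',((H<8)|(H>172))&(S>120))):
        n,l,stt,ce=cv2.connectedComponentsWithStats(m.astype(np.uint8))
        i=1+np.argmax(stt[1:,4]); u,v=ce[i]+[x0,y0]; print(f,nm,stt[i],(u,v),onz(c,u,v,.076).round(4))
p,d,c=load('top0'); cv2.imwrite('pics/t.png',cv2.resize(p[90:280,155:415],(780,570),interpolation=cv2.INTER_CUBIC))
E
```

```text
top0 w [236 246 249] depth pt [ 0.469  -0.292   0.0749] plane [ 0.4689 -0.2919  0.076 ]
top0 g [ 79 182  49] depth pt [ 0.47   -0.3412  0.0748] plane [ 0.4699 -0.341   0.076 ]
top0 r [ 25  31 224] depth pt [ 0.4712 -0.3945  0.0736] plane [ 0.471 -0.394  0.076]
top0 grip [60 48 52] depth pt [0.6009 0.2717 0.0905] plane [0.5902 0.2589 0.15  ]
top0 foot [9 7 9] depth pt [0.5519 0.2602 0.1343] plane [0.5609 0.2726 0.076 ]
top0 w [  4   1  41  28 662] (np.float64(353.3640483383686), np.float64(239.82175226586102)) [ 0.4667 -0.3348  0.076 ]
top0 g [22 10  7  8 47] (np.float64(355.02127659574467), np.float64(238.82978723404256)) [ 0.4706 -0.3411  0.076 ]
top0 r [35 11  8  8 51] (np.float64(368.7647058823529), np.float64(239.23529411764707)) [ 0.4701 -0.3931  0.076 ]
side0 w [197 214 219] depth pt [ 0.4729 -0.2971  0.0695] plane [ 0.4731 -0.3042  0.076 ]
side0 g [ 76 148  63] depth pt [ 0.4739 -0.3541  0.0746] plane [ 0.4739 -0.3555  0.076 ]
side0 r [ 42  51 187] depth pt [ 0.4721 -0.4057  0.0741] plane [ 0.4722 -0.4075  0.076 ]
side0 grip [48 52 54] depth pt [0.5584 0.2558 0.1421] plane [0.5579 0.2414 0.15  ]
side0 w [17  6  9  7 52] (np.float64(258.90384615384613), np.float64(253.8846153846154)) [ 0.4698 -0.2914  0.076 ]
side0 g [16 19 10  8 56] (np.float64(258.75), np.float64(267.82142857142856)) [ 0.4704 -0.3471  0.076 ]
side0 r [15 32 11 11 85] (np.float64(257.9764705882353), np.float64(282.1058823529412)) [ 0.4694 -0.4007  0.076 ]
```

View pics/t.png

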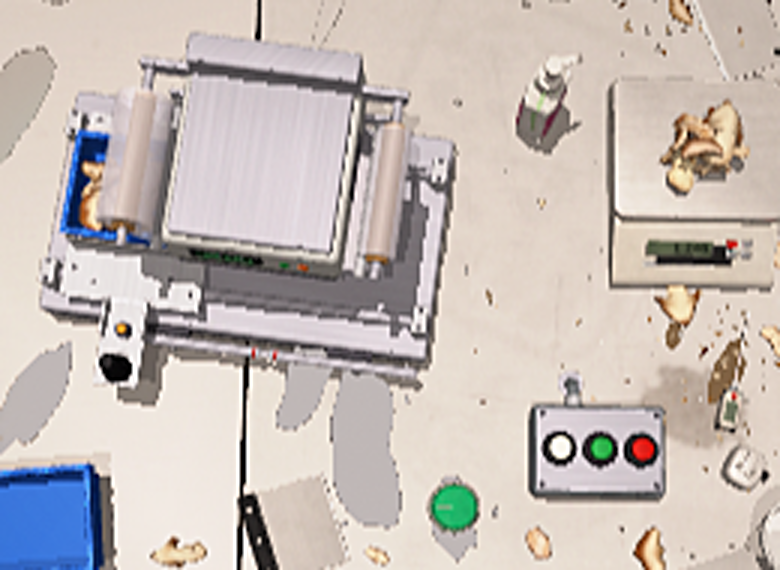

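servo_tool:
  deltas:
    - [[-1.7,-3.0,0],0,0]
    - [[-1.7,-3.0,0],0,0]
    - [[-1.7,-3.0,0],0,0]
    - [[-1.7,-3.0,0],0,0]
    - [[-1.7,-3.0,0],0,0]
    - [[-1.7,-3.0,0],0,0]
    - [[-1.7,-3.0,0],0,0]
    - [[-1.7,-3.0,0],0,0]
    - [[-1.7,-3.0,0],0,0]
    - [[-1.7,-3.0,0],0,0]
    - [[-1.7,-3.0,0],0,0]
    - [[0,0,0],0,0]

```text
clock: 1.1
position: [0.4531, -0.3051, 0.2247]
ee_rot: [0.804, -0.594, -0.005, -0.001]
ft_force: [0.1, 0.5, -0.9]
grip_width: -0.002
```

```bash
cat >> h.py <<'E'
def go(tx,ty,tz,s=None):
    from scipy.spatial.transform import Rotation as Ro
    s=s or telemetry.get_obs(); R=Ro.from_quat(s['ee_rot']).as_matrix()
    print('tool cm',((R.T@(np.array([tx,ty,tz])-s['position']))*100).round(2),'xaxis deg',np.degrees(np.arctan2(R[1,0],R[0,0])).round(2))
E
python3 - <<'E'
from h import *
st(); go(.47,-.2915,.11); save('wrist','w0')
p,d,c=load('top0')
n=onz(c,242.8,207.9,.056); pl=onz(c,195.7,199.3,.07); print(n,pl)
E
```

```text
{'clock': 1.1, 'position': [0.4531, -0.3051, 0.2247], 'ee_rot': [0.8043, -0.5942, -0.0051, -0.0006], 'ft_force': [0.1379, 0.5469, -0.8695], 'grip_width': -0.0018, 'joint_pos': [0.8011, 0.1902, -0.3288, 1.6584, 0.0603, 1.3133, -0.8106]}
tool cm [-0.71 -2.07 11.47] xaxis deg -72.91
[0.58383984 0.08898172 0.056     ] [0.61139418 0.26986    0.07      ]
```

View pics/w0.png

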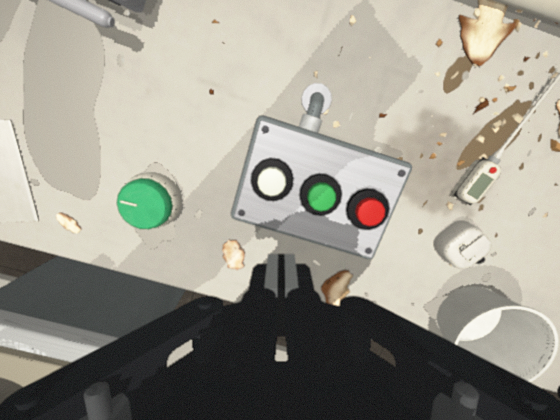

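The wrist view shows white at (271,180), green (321,195) and red (370,209), with the shut fingers clear of the box.

```bash
python3 - <<'E'
from h import *
p,d,c=load('w0')
for k,(u,v) in dict(w=(271,180),g=(321,195),r=(370,209)).items(): print(k,onz(c,u,v,.076).round(4),dep(c,d,u,v).round(4))
E
```

```text
w [ 0.4696 -0.2887  0.076 ] [ 0.4695 -0.2887  0.0753]
g [ 0.4699 -0.3397  0.076 ] [ 0.4697 -0.3399  0.0748]
r [ 0.4709 -0.3906  0.076 ] [ 0.4709 -0.3904  0.0765]
```

servo_tool:
  deltas:
    - [[-0.85,-2.1,2],0,0]
    - [[0,0,3],0,0]
    - [[0,0,3],0,0]
    - [[0,0,3],0,0]
    - [[0,0,2],0,0]
    - [[0,0,0],0,0]

```text
clock: 1.65
position: [0.466, -0.2968, 0.0902]
ee_rot: [0.803, -0.596, -0.004, 0.001]
ft_force: [-0.4, 0.3, 0.0]
grip_width: 0.0
```

```bash
python3 - <<'E'
from h import *
st(); go(.47,-.290,.070)
E
```

```text
{'clock': 1.65, 'position': [0.466, -0.2968, 0.0902], 'ee_rot': [0.8027, -0.5963, -0.0038, 0.0014], 'ft_force': [-0.4087, 0.315, 0.0421], 'grip_width': 0.0004, 'joint_pos': [0.7649, 0.3248, -0.3288, 1.7951, 0.1207, 1.0492, -0.8868]}
tool cm [-0.53 -0.59  2.02] xaxis deg -73.22
```

servo_tool:
  deltas:
    - [[-0.55,-0.6,0.3],0,0]
    - [[0,0,0.5],0,0]
    - [[0,0,0.5],0,0]
    - [[0,0,0.4],0,0]
  force: 40

```text
clock: 1.98
position: [0.4704, -0.2917, 0.0751]
ee_rot: [0.802, -0.597, -0.003, 0.002]
ft_force: [-0.2, 1.5, 2.0]
grip_width: 0.002
```

servo_tool:
  deltas:
    - [[0,0,0.4],0,0]
    - [[0,0,0.4],0,0]
    - [[0,0,0.3],0,0]
    - [[0,0,0.3],0,0]

```text
clock: 2.32
position: [0.4711, -0.2923, 0.0696]
ee_rot: [0.802, -0.598, -0.002, 0.003]
ft_force: [-17.1, 9.5, 34.8]
grip_width: 0.004
```

servo_tool:
  deltas:
    - [[0,0,0.1],0,0]
    - [[0,0,0.1],0,0]
    - [[0,0,0.1],0,0]

```text
clock: 2.57
position: [0.4717, -0.2926, 0.0708]
ee_rot: [0.802, -0.598, -0.0, 0.003]
ft_force: [-1.9, 1.6, 3.8]
grip_width: -0.004
```

servo_tool:
  deltas:
    - [[0,0,0.2],0,0]
    - [[0,0,0.2],0,0]
    - [[0,0,0.2],0,0]
    - [[0,0,0.2],0,0]

```text
clock: 2.9
position: [0.4721, -0.2929, 0.0698]
ee_rot: [0.802, -0.598, 0.001, 0.004]
ft_force: [-11.2, 7.0, 25.6]
grip_width: -0.005
```

servo_tool:
  deltas:
    - [[0,0,-2],0,0]
    - [[0,0,-1.5],0,0]
    - [[2.3,0.8,0],0,0]
    - [[2.3,0.8,0],0,0]
    - [[0,0,0],0,0]

```text
clock: 3.32
position: [0.472, -0.3429, 0.1087]
ee_rot: [0.802, -0.597, 0.004, 0.004]
ft_force: [-0.3, -0.1, -1.1]
grip_width: 0.0
```

```bash
python3 - <<'E'
from h import *
st(); go(.47,-.341,.076)
E
```

```text
{'clock': 3.3167, 'position': [0.472, -0.3429, 0.1087], 'ee_rot': [0.8025, -0.5966, 0.0036, 0.0042], 'ft_force': [-0.2861, -0.1493, -1.1039], 'grip_width': 0.0, 'joint_pos': [0.798, 0.353, -0.3047, 1.7123, 0.1279, 1.0885, -0.8265]}
tool cm [-0.28  0.13  3.27] xaxis deg -73.26
```

servo_tool:
  deltas:
    - [[-0.3,0.1,1.5],0,0]
    - [[0,0,1.2],0,0]
    - [[0,0,0.5],0,0]
    - [[0,0,0.4],0,0]
    - [[0,0,0.4],0,0]
    - [[0,0,0.3],0,0]

```text
clock: 3.82
position: [0.4718, -0.3437, 0.0692]
ee_rot: [0.802, -0.598, 0.006, 0.005]
ft_force: [-21.3, 12.2, 51.7]
grip_width: 0.001
```

servo_tool:
  deltas:
    - [[0,0,0.2],0,0]
    - [[0,0,0.2],0,0]
    - [[0,0,0.2],0,0]
    - [[0,0,0.2],0,0]

```text
clock: 4.15
position: [0.4716, -0.3435, 0.0698]
ee_rot: [0.802, -0.597, 0.006, 0.007]
ft_force: [-10.0, 4.4, 21.9]
grip_width: 0.002
```

servo_tool:
  deltas:
    - [[0,0,-3],0,0]
    - [[0,0,-4],0.11,0]
    - [[0,0,-4],0.11,0]
    - [[0,0,-4],0.11,0]
    - [[0,0,-1],0.11,3]
    - [[-3.9,0.35,0],0,8]
    - [[-3.9,0.35,0],0,8]
    - [[-3.9,0.35,0],0,8]
    - [[-3.9,0.35,0],0,8]
    - [[-3.9,0.35,0],0,8]
    - [[-3.9,0.35,0],0,8]
    - [[-3.9,0.35,0],0,8]

```text
clock: 5.15
position: [0.4936, -0.0623, 0.2339]
ee_rot: [-0.64, 0.769, -0.01, -0.005]
ft_force: [1.7, 0.8, -0.1]
grip_width: 0.935
```

```bash
python3 - <<'E'
from h import *
st(); go(.48,.25,.24)
E
```

```text
{'clock': 5.15, 'position': [0.4936, -0.0623, 0.2339], 'ee_rot': [-0.6397, 0.7686, -0.0102, -0.0049], 'ft_force': [1.6794, 0.7886, -0.0746], 'grip_width': 0.9353, 'joint_pos': [0.4719, 0.0718, -0.4709, 1.771, 0.0567, 1.3014, -1.7661]}
tool cm [-30.44   7.    -1.3 ] xaxis deg -100.47
```

servo_tool:
  deltas:
    - [[-3.8,0.9,-0.1],0,8]
    - [[-3.8,0.9,-0.1],-0.04,8]
    - [[-3.8,0.9,-0.1],0,8]
    - [[-3.8,0.9,-0.1],0,8]
    - [[-3.8,0.9,-0.1],0,8]
    - [[-3.8,0.9,-0.1],0,8]
    - [[-3.8,0.9,-0.1],0,8]
    - [[-2,0.4,-0.1],0,8]
    - [[0,0,0],0,8]

```text
clock: 5.9
position: [0.4626, 0.2573, 0.2367]
ee_rot: [-0.662, 0.75, -0.01, -0.002]
ft_force: [-1.1, 0.5, 0.2]
grip_width: 0.934
```

```bash
python3 - <<'E'
from h import *
st(); save('wrist','w1')
E
```

```text
{'clock': 5.9, 'position': [0.4626, 0.2573, 0.2367], 'ee_rot': [-0.6616, 0.7498, -0.0102, -0.0022], 'ft_force': [-1.0613, 0.4534, 0.2473], 'grip_width': 0.9342, 'joint_pos': [0.0685, 0.1889, -0.7537, 1.6734, 0.1538, 1.3359, -2.4085]}
```

View pics/w1.png

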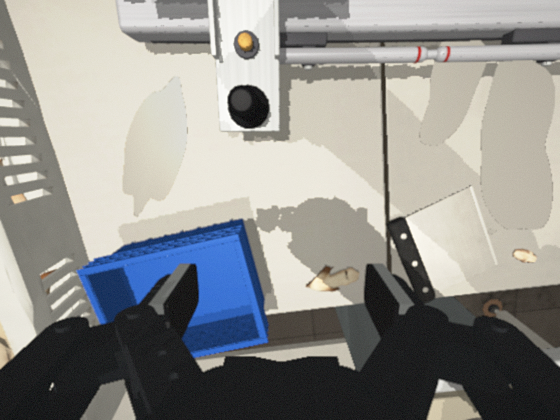

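The wrist view shows the grip top at about (243,101) with its collar around (248,107), and the plunger's brass top at (246,41). The red bands are at (420,54) and (447,52), so the notch is at about (433,53).

```bash
python3 - <<'E'
from h import *
p,d,c=load('w1')
print('grip top',onz(c,243,101,.15), dep(c,d,243,101)); print('collar',onz(c,248,107,.095),dep(c,d,262,118))
hsv=cv2.cvtColor(p,cv2.COLOR_BGR2HSV).astype(int); H,S,V=hsv[...,0],hsv[...,1],hsv[...,2]
m=((H<8)|(H>172))&(S>110); m[:40]=0;m[70:]=0;m[:,:400]=0;m[:,470:]=0
n,l,s,ce=cv2.connectedComponentsWithStats(m.astype(np.uint8)); print(s[1:],ce[1:])
bs=[onz(c,*ce[i],.056) for i in range(1,n) if s[i,4]>10]; print('bands',np.round(bs,4)); N=np.mean(bs,0)
m=(abs(H-20)<10)&(S>130)&(V>120); m[65:]=0;m[:,:225]=0;m[:,270:]=0
v,u=np.nonzero(m); print('brass',u.mean(),v.mean(),dep(c,d,u.mean(),v.mean()))
m=(V<70)&(S<90);m[:75]=0;m[135:]=0;m[:,:220]=0;m[:,275:]=0
v,u=np.nonzero(m);print('blk',u.min(),u.max(),v.min(),v.max())
# rail direction from the rod's ends
for u,v in ((300,56),(390,55),(520,52)): print('rod',onz(c,u,v,.056),dep(c,d,u,v))
# back edges of the base via depth: front plate line
print('notch',N)
E
```

```text
grip top [0.55393065 0.2710241  0.15      ] [0.55402493 0.27110387 0.14909171]
collar [0.55421797 0.27226654 0.095     ] [0.54371554 0.26140584 0.09224103]
[[416  47   5  15  37]
 [445  46   5  16  33]] [[418.43243243  53.86486486]
 [447.51515152  53.09090909]]
bands [[0.5844 0.1048 0.056 ]
 [0.5814 0.0771 0.056 ]]
brass 244.50877192982455 40.60233918128655 [0.60406534 0.26671863 0.10177148]
blk 228 268 86 127
rod [0.59694427 0.21839094 0.056     ] [0.59736763 0.21818524 0.05395077]
rod [0.58695439 0.1320498  0.056     ] [0.58705539 0.13183871 0.05542522]
rod [0.57309477 0.0084939  0.056     ] [0.57329965 0.0073388  0.05445812]
notch [0.58291555 0.09096961 0.056     ]
```

```bash
python3 - <<'E'
from h import *
go(.554,.2715,.20); go(.554,.2715,.104)
E
```

```text
tool cm [-2.75 -8.81  3.72] xaxis deg -97.18
tool cm [-2.92 -8.69 13.32] xaxis deg -97.18
```

servo_tool:
  deltas:
    - [[-0.8,-2.5,0],0,7]
    - [[-0.8,-2.5,0.5],0,7]
    - [[-0.8,-2.3,0.5],0,7]
    - [[-0.4,-1.3,1.0],0,7]
    - [[0,0,1],0,7]
    - [[0,0,0],0,7]

```text
clock: 6.45
position: [0.5564, 0.2674, 0.2051]
ee_rot: [-0.66, 0.751, -0.013, -0.004]
ft_force: [-1.5, -0.2, -0.5]
grip_width: 0.816
```

```bash
python3 - <<'E'
from h import *
st(); go(.554,.2715,.104)
E
```

```text
{'clock': 6.45, 'position': [0.5564, 0.2674, 0.2051], 'ee_rot': [-0.6604, 0.7508, -0.0129, -0.0038], 'ft_force': [-1.4824, -0.2096, -0.5273], 'grip_width': 0.8156, 'joint_pos': [-0.002, 0.4158, -0.7002, 1.4893, 0.2974, 1.343, -2.4284]}
tool cm [-0.6   0.43 10.1 ] xaxis deg -97.35
```

servo_tool:
  deltas:
    - [[-0.5,0.4,1],0,7]
    - [[0,0,2.5],0,7]
    - [[0,0,2.5],0,7]
    - [[0,0,2],0,7]
    - [[0,0,1],0,7]

```text
clock: 6.87
position: [0.5514, 0.2701, 0.1144]
ee_rot: [-0.66, 0.751, -0.014, -0.002]
ft_force: [-0.8, -0.1, 0.0]
grip_width: 0.817
```

```bash
python3 - <<'E'
from h import *
st(); go(.554,.2715,.104)
E
```

```text
{'clock': 6.8667, 'position': [0.5514, 0.2701, 0.1144], 'ee_rot': [-0.66, 0.7512, -0.0143, -0.0016], 'ft_force': [-0.7802, -0.0568, 0.0068], 'grip_width': 0.8166, 'joint_pos': [-0.0207, 0.4819, -0.6781, 1.6048, 0.3521, 1.1741, -2.4817]}
tool cm [-0.2  -0.22  1.04] xaxis deg -97.41
```

servo_tool:
  deltas:
    - [[-0.2,-0.2,0.9],-0.015,7]
    - [[0,0,0],0,5]
    - [[0,0,0],0,3]
    - [[0,0,0],0,2]
    - [[0,0,0],0,1]
    - [[0,0,0],0,0.5]
    - [[0,0,0],0,0.5]
    - [[0,0,0],0,0.5]
    - [[0,0,0],0,0.5]
  force: 50

```text
clock: 7.62
position: [0.552, 0.2721, 0.1057]
ee_rot: [-0.666, 0.745, -0.014, -0.002]
ft_force: [-0.3, 0.4, -5.3]
grip_width: 0.257
```

```bash
python3 - <<'E'
from h import *
st(); go(.554,.2715,.104)
E
```

```text
{'clock': 7.6167, 'position': [0.552, 0.2721, 0.1057], 'ee_rot': [-0.6664, 0.7455, -0.0139, -0.0016], 'ft_force': [-0.2626, 0.4027, -5.3235], 'grip_width': 0.2567, 'joint_pos': [-0.0241, 0.4945, -0.6778, 1.6088, 0.3613, 1.1608, -2.4729]}
tool cm [ 0.03 -0.2   0.17] xaxis deg -96.42
```

servo_tool:
  deltas:
    - [[1,0,0],0,0.5]
    - [[1.5,0,0],0,0.5]
    - [[1.5,0,0],0,0.5]
    - [[1.5,0,0],0,0.5]
    - [[1.5,0,0],0,0.5]
    - [[0,0,0],0,0.5]

```text
clock: 8.12
position: [0.5443, 0.2053, 0.1056]
ee_rot: [-0.668, 0.744, -0.011, 0.002]
ft_force: [-1.2, -2.3, -4.1]
grip_width: 0.256
```

```bash
cat >> h.py <<'E'
def rem():
    s=st(); e=np.array([-.113,-.9936]); n=np.array([-.9936,.113]); q=s['position'][:2]-np.array([.552,.2721]); print('along mm',(q@e*1000).round(1),'lat(tool y) mm',(q@n*1000).round(1),'F along',(s['ft_force'][:2]@e).round(2)); go(*s['position'],s)
E
python3 - <<'E'
from h import *
rem()
E
```

```text
{'clock': 8.1167, 'position': [0.5443, 0.2053, 0.1056], 'ee_rot': [-0.6683, 0.7438, -0.0115, 0.0023], 'ft_force': [-1.1888, -2.2891, -4.1393], 'grip_width': 0.2556, 'joint_pos': [0.1078, 0.417, -0.6846, 1.7083, 0.3137, 1.1134, -2.3507]}
along mm 67.3 lat(tool y) mm 0.2 F along 2.41
tool cm [0. 0. 0.] xaxis deg -96.12
```

servo_tool:
  deltas:
    - [[1.5,0,0],0,0.5]
    - [[1.5,0,0],0,0.5]
    - [[1.5,0,0],0,0.5]
    - [[1.5,0,0],0,0.5]
    - [[1.5,0,0],0,0.5]
    - [[0.5,0,0],0,0.5]
    - [[0,0,0],0,0.5]

```text
clock: 8.7
position: [0.5352, 0.1279, 0.1058]
ee_rot: [-0.67, 0.742, -0.01, 0.006]
ft_force: [1.7, 0.8, -7.9]
grip_width: 0.251
```

```bash
python3 - <<'E'
from h import *
rem()
E
```

```text
{'clock': 8.7, 'position': [0.5352, 0.1279, 0.1058], 'ee_rot': [-0.6702, 0.7421, -0.0097, 0.0057], 'ft_force': [1.6525, 0.8069, -7.8629], 'grip_width': 0.2507, 'joint_pos': [0.2566, 0.3406, -0.6799, 1.7962, 0.2578, 1.0731, -2.1884]}
along mm 145.1 lat(tool y) mm 0.4 F along -0.99
tool cm [0. 0. 0.] xaxis deg -95.83
```

servo_tool:
  deltas:
    - [[0.6,0,0],0,0.5]
    - [[0.6,0,0],0,0.5]
    - [[0.5,0,0],0,0.5]
    - [[0,0,0],0,0.5]

```text
clock: 9.03
position: [0.5334, 0.1126, 0.1058]
ee_rot: [-0.671, 0.741, -0.01, 0.006]
ft_force: [0.8, -1.5, -6.0]
grip_width: 0.254
```

```bash
python3 - <<'E'
from h import *
rem(); save('wrist','w2')
E
```

```text
{'clock': 9.0333, 'position': [0.5334, 0.1126, 0.1058], 'ee_rot': [-0.6711, 0.7412, -0.0095, 0.0062], 'ft_force': [0.8211, -1.5015, -5.9955], 'grip_width': 0.2539, 'joint_pos': [0.2848, 0.3276, -0.6767, 1.8102, 0.2474, 1.0668, -2.1529]}
along mm 160.6 lat(tool y) mm 0.4 F along 1.4
tool cm [0. 0. 0.] xaxis deg -95.69
```

View pics/w2.png

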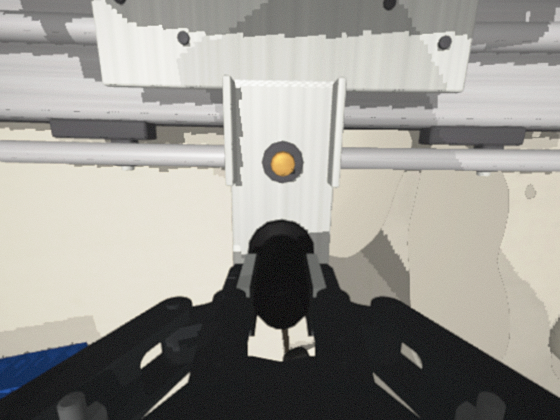

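The tab hides the notch in the wrist view, with the brass plunger at (284,163), so from here I go by the estimate (15 mm left) and the felt force.

servo_tool:
  deltas:
    - [[0.3,0,0],0,0.5]
    - [[0.3,0,0],0,0.5]
    - [[0,0,0],0,0.5]

```text
clock: 9.33
position: [0.5328, 0.1075, 0.1058]
ee_rot: [-0.672, 0.741, -0.009, 0.006]
ft_force: [0.6, -1.5, -5.5]
grip_width: 0.256
```

```bash
python3 - <<'E'
from h import *
rem()
E
```

```text
{'clock': 9.3333, 'position': [0.5328, 0.1075, 0.1058], 'ee_rot': [-0.6716, 0.7408, -0.0094, 0.0064], 'ft_force': [0.5832, -1.539, -5.4878], 'grip_width': 0.2565, 'joint_pos': [0.2943, 0.3233, -0.6757, 1.8147, 0.2438, 1.0646, -2.1404]}
along mm 165.7 lat(tool y) mm 0.4 F along 1.46
tool cm [0. 0. 0.] xaxis deg -95.61
```

servo_tool:
  deltas:
    - [[0.25,0,0],0,0.5]
    - [[0,0,0],0,0.5]

```text
clock: 9.5
position: [0.5325, 0.1044, 0.1057]
ee_rot: [-0.672, 0.741, -0.01, 0.006]
ft_force: [-0.9, -3.8, -5.5]
grip_width: 0.251
```

servo_tool:
  deltas:
    - [[0.25,0,0],0,0.5]
    - [[0,0,0],0,0.5]

```text
clock: 9.67
position: [0.5319, 0.0997, 0.1057]
ee_rot: [-0.671, 0.741, -0.01, 0.005]
ft_force: [-2.6, -9.8, -0.7]
grip_width: 0.248
```

Pull of 10 N to the right: the ball is dropping in. Now I let it settle.

servo_tool:
  deltas:
    - [[0,0,0],0,0.5]
    - [[0,0,0],0,0.5]
    - [[0,0,0],0,0.5]

```text
clock: 9.92
position: [0.5314, 0.0963, 0.1058]
ee_rot: [-0.67, 0.742, -0.011, 0.003]
ft_force: [1.4, 1.5, -6.9]
grip_width: 0.256
```

servo_tool:
  deltas:
    - [[0,0,0],0,0.5]
    - [[0,0,0],0,0.5]
    - [[0,0,0],0,0.5]

```text
clock: 10.17
position: [0.5315, 0.0963, 0.1058]
ee_rot: [-0.67, 0.742, -0.011, 0.003]
ft_force: [-0.0, -2.4, -5.6]
grip_width: 0.253
```

```bash
python3 - <<'E'
from h import *
rem()
p,d,c=save('wrist','w3')
hsv=cv2.cvtColor(p,cv2.COLOR_BGR2HSV).astype(int); H,S,V=hsv[...,0],hsv[...,1],hsv[...,2]
m=(abs(H-20)<10)&(S>130)&(V>120); m[190:]=0;m[:140]=0;m[:,:260]=0;m[:,310:]=0
v,u=np.nonzero(m); q=dep(c,d,u.mean(),v.mean()); print('brass',q,'plunger-notch along y mm',((q[:2]-[.5829,.0910])@[.113,.9936])*1000)
E
```

```text
{'clock': 10.1667, 'position': [0.5315, 0.0963, 0.1058], 'ee_rot': [-0.6698, 0.7424, -0.0108, 0.003], 'ft_force': [-0.0105, -2.3996, -5.5911], 'grip_width': 0.2531, 'joint_pos': [0.3074, 0.3177, -0.6704, 1.8199, 0.2434, 1.068, -2.1278]}
along mm 177.0 lat(tool y) mm 0.5 F along 2.39
tool cm [0. 0. 0.] xaxis deg -95.89
brass [0.58443024 0.08990587 0.10205865] plunger-notch along y mm -0.914208647550173
```

servo_tool:
  deltas:
    - [[0,0,0],0,0.5]
    - [[0,0,0],0,0.5]
    - [[0,0,0],0,0.5]
    - [[0,0,0],0,0.5]
    - [[0,0,0],0,0.5]
    - [[0,0,0],0,0.5]

```text
clock: 10.72
position: [0.5315, 0.0964, 0.1058]
ee_rot: [-0.67, 0.742, -0.011, 0.003]
ft_force: [-0.1, -1.9, -5.1]
grip_width: 0.256
```

```bash
python3 - <<'E'
from h import *
rem(); print(np.abs(telemetry.get_obs()['joint_velocities']).max())
save('top','top1'); p,d,c=load('top1'); cv2.imwrite('pics/t1.png',cv2.resize(p[90:300,140:420],(784,588),interpolation=cv2.INTER_CUBIC))
E
```

```text
{'clock': 10.7167, 'position': [0.5315, 0.0964, 0.1058], 'ee_rot': [-0.6699, 0.7423, -0.0108, 0.003], 'ft_force': [-0.0784, -1.9104, -5.0899], 'grip_width': 0.2563, 'joint_pos': [0.3073, 0.3177, -0.6704, 1.8198, 0.2436, 1.0682, -2.1278]}
along mm 176.9 lat(tool y) mm 0.5 F along 1.91
tool cm [0. 0. 0.] xaxis deg -95.88
0.0014724366520369083
```

View pics/t1.png

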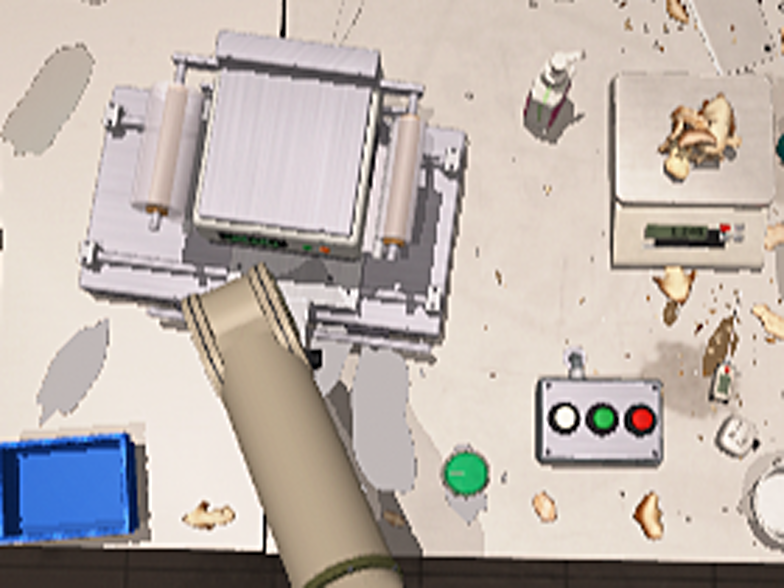

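The top view shows the punnet under the head, the buttons up at about (564,418) and (602,418) in the crop, and the other things where they were. I am handing in.

```bash
python3 -c "
from h import *
print(order.hand_in())"
```

```text
the job is handed in; nothing more can be done
None
```

I pressed the white button, let it come up, then pressed the green one. Each went down about 6 mm to its stop, where the force rose to over 20 N. I left the red button alone. I then pinched the grip at 50 N and slid the shuttle 177 mm to the right until the ball pulled in (about 10 N felt), and handed in at about 10.8 s.

**Last checks:**
- **Plunger position:** along the rails it came out 0.6 mm beyond the notch by travel and 0.9 mm by the wrist camera, within the 3 mm allowed. The tab hid the notch itself at the end, so both figures rest on my earlier sighting of it.
- **Shuttle and grip:** the arm was at rest, with about 2 N along the rails. The fingers were still closed on the grip at about 22 mm. I read no contact force directly; 50 N is the commanded grip.
- **Rest of the scene:** in the last top view the white and green buttons looked up, and the blue punnets, timer, thermometer and tally looked unmoved by eye.

No check failed. The green press briefly read 52 N at the wrist, made with the fingertips and well under the 120 N wrist limit.

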